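Build the stationery display tower

ROBOT

A 6-joint arm with a two-finger parallel gripper is mounted at the origin on the work surface. World frame = base frame: x ahead of the robot, y to its left, z up, the work surface at z = 0. Lengths are in mm, angles in rad, forces in N, time in s.
With the tool pointing down it reaches from about 200 to 875 mm from the base axis. Payload 3.4 kg.
Tool frame: the origin (TCP) lies midway between the tips of the shut fingers; the grasp point (between the pads) lies 19 mm behind it; z points along the fingers, y is the line along which they close (so a half turn about z gives the same grasp; the last joint's range is limited). The gripper opens to 94 mm and grips with 3 to 60 N. Pads are 16 mm wide; open, the fingers measure 119 mm over their backs; the gripper's body (75 mm by 177 mm) begins 78 mm behind the grasp point.
Start: joints at [-1.304, 0.276, 1.505, -0, 1.361, -0.121], TCP at [217.44, -532.339, 205.493] pointing down, gripper open.
Joint ranges: [-2.89, 2.89], [-0.75, 2.08], [0.22, 2.7], [-1.18, 4.32], [0.11, 2.71], [-2.7, 2.7]. Speed limits (rad/s): [2.57, 2.57, 3.14, 3.14, 3.14, 3.14].

INTERFACE

Orientations are given as [roll, pitch, yaw] about the fixed x, y, z axes, in that order (R = Rz(yaw) Ry(pitch) Rx(roll)).
In Python, from workcell import read_state, read_camera, camera_model, finish_job, boxes_of, regions_of gives the robot as it stands.
- The arm moves only by the shell command python3 -m jog 'ROWS' [OPENING] [FORCE]. ROWS is a JSON object of lists of equal length, an entry for each row: "linear": the shift along the tool's x, y, z in m, a list of three; "twist": the turn, a rotation vector about the tool's x, y, z in degrees, a list of three. In form: {"linear": [[x, y, z], ...], "twist": [[ax, ay, az], ...]}. A call has 1 to 10 rows; each row shifts and turns the commanded pose from where the row before left it, along the tool's axes as they then stand; what a row does not reach is not made up. A row lasts 1/8 s, in which the tool goes at most 62.5 mm and 10.7 degrees, less where a joint would pass 70% of its speed; a pose out of reach is approached as far as the arm can. A call with a gripper value outside its range is refused whole. OPENING is the opening, from 0 (shut) to 1 (fully open), set as the call begins (- or left out, the last holds). The fingers move at their own pace and stop on an object; FORCE is the grip in N (left out, the last holds). Time passes only in rows, so rows that do not move let the fingers close. It gives the time, the measured TCP pose, the force, the opening and the grip force at its end, in the units of the state.
- read_state(): the state, without advancing time (a new reading comes with each control period).
- read_camera(name): name is "scene" or "top"; returns the picture (400x640x3 uint8, red, green, blue); there is no depth.
- camera_model(name): a dict with "fx", "fy", "cx", "cy" (pixels), "k1" (the pictures are not rectified: a ray, as slopes to the right and down, at radius r is drawn at 1 + k1 r^2 times it, then the intrinsics apply), "extrinsics" (4x4, takes a point from camera to world coordinates). Camera axes: x right, y up, looking along -z (the intrinsics and any distortion apply to the point x, -y, -z); pixel columns grow to the right and rows downward; lengths in mm; the calibration is good to about 2 mm. A picture is of the moment at which its call begins. camera_model takes no time and is no camera call.
- finish_job(): hands the job in; it is judged then, once.
Trained networks look in the newest picture that a camera, given by its name, has taken for a name from the list of things; names that differ only in an ending like _2 or _b are one class to them, and where a whole thing is asked for, a point or a joint stands for the part that bears it (a point fixed in the world has none). Each returns a list of dicts, best first, with "score" (0 to 1); they miss things now and then, are a little off and sometimes report something else, mostly with a low value. They report only what shows in the picture. A call takes as long as a camera call.
- boxes_of(thing, camera): "uv" ([column, row] in pixels, amid what is visible of it).
- regions_of(thing, camera): "mask" (400x640 bool, what is visible of it) and "uv" ([column, row] in pixels, amid what is visible of it).
The state is a dict: "time": time; "q": joint angles; "dq": joint speeds; "tau": joint torques, N m; "tool_pos": TCP position; "ee_rot": TCP orientation; "contact_force": force on the tool from outside, world axes, zero at the start; "wrist_torque": the same for the moment, N m; "finger_gap": opening from 0.0 (shut) to 1.0 (fully open); "gripper_force": force on a finger pad.
Only numpy, scipy, OpenCV 4.12 (cv2) and the standard library are available. Lean on these libraries where they do the work, as an engineer would, in place of code of your own. Each camera call takes 0.05 s, during which the arm holds its last target. There are 200 camera calls.

TASK

Build the display tower on the rectangular riser, one piece at a time from the bottom up: first the flat metal tin, then the carton on the tin, then the open pot on the carton, and last the glue stick standing upright in the pot. Centre each piece on the one below, with the tin and the carton lying square along the riser's length. Leave the ink jar and the desk sharpener where they are.

Things in the scene. Friction and masses are not known exactly. Their poses are not given: they have to be found in the camera images.
- riser: Rectangular display riser, a plain black plastic block fixed to the counter: 86 (its x) by 150 (its y) by 20 mm high, flat top. Origin at the centre of its underside, z up; its top is 20 mm above the origin. The tower goes here.
- round_riser: Round black plastic display riser, a disc of 100 mm diameter, 20 mm high, fixed to the counter; origin at the centre of its underside. It is for other goods: it stays empty.
- tin: Flat closed pencil tin of dark metal with a brighter panel on its lid, lying flat, loose: 62 (its x) by 130 (its y, the long way) by 22 mm high, about 0.2 kg. Origin at the centre of its underside, z up. Grip it across its 62 mm width.
- carton: Closed brown cardboard carton of erasers with a pale paper band, lying flat, loose and stiff: 56 (its x) by 96 (its y, the long way) by 30 mm high, about 0.16 kg. Origin at the centre of its underside, z up. Grip it across its 56 mm width.
- pot: Empty round open-topped pen pot of grey plastic with a dark foot, straight sides, standing upright, loose: 54 mm outer diameter, 50 mm high, wall 3 mm (48 mm inner diameter), inner floor 4 mm above its underside, about 0.09 kg. Origin at the centre of its underside, z up. Can be gripped from outside across its diameter.
- glue: Capped glue stick, a solid upright cylinder, grey with black cap and foot and a paper band, standing on end, loose: 26 mm diameter, 95 mm tall, about 0.05 kg. Origin at the centre of its underside, z up through the cap. It stands taller than the pot, so it can be held by its cap while its foot goes into the pot.
- ink: Bystander: squat amber ink jar with a bright metal lid, 48 mm diameter, 55 mm tall, loose. Origin at the centre of its underside.
- sharpener: Bystander: desk pencil sharpener, a pale wooden block 44 by 44 by 48 mm high with a dark round hole in its front and a metal cap, loose. Origin at the centre of its underside.

How it is judged (in metres and radians):
On the way, in this order (a step that is already met when the one before it is completed fails the run):
1. The flat metal tin lies centred and square on the rectangular riser, let go (horizontal distance between tin and riser below 0.012 m and z of tin in the frame of riser between 0.016 and 0.024 m and angle between tin's own z axis and vertical below 0.08 rad and angle between the y axis of tin and the y axis of riser, either way round below 0.2 rad and contact force between tin and the fingers below 0.05 N and linear speed of tin below 0.03 m/s), for 0.2 s.
2. The carton lies centred and square on the tin, let go (horizontal distance between tin and riser below 0.012 m and z of tin in the frame of riser between 0.016 and 0.024 m and angle between each of tin, carton's own z axis and vertical below 0.08 rad and angle between the y axis of tin and the y axis of riser, either way round below 0.2 rad and horizontal distance between carton and tin below 0.012 m and z of carton in the frame of tin between 0.018 and 0.026 m and angle between the y axis of carton and the y axis of tin, either way round below 0.2 rad and contact force between carton and the fingers below 0.05 N and linear speed of carton below 0.03 m/s), for 0.2 s.
3. The pot stands centred on the carton, let go (horizontal distance between tin and riser below 0.012 m and z of tin in the frame of riser between 0.016 and 0.024 m and angle between each of tin, carton, pot's own z axis and vertical below 0.08 rad and angle between the y axis of tin and the y axis of riser, either way round below 0.2 rad and horizontal distance between carton and tin below 0.012 m and z of carton in the frame of tin between 0.018 and 0.026 m and angle between the y axis of carton and the y axis of tin, either way round below 0.2 rad and horizontal distance between pot and carton below 0.012 m and z of pot in the frame of carton between 0.026 and 0.034 m and contact force between pot and the fingers below 0.05 N and linear speed of pot below 0.03 m/s), for 0.2 s.
4. The glue stick stands in the pot, let go (horizontal distance between tin and riser below 0.012 m and z of tin in the frame of riser between 0.016 and 0.024 m and angle between each of tin, carton, pot, glue's own z axis and vertical below 0.08 rad and angle between the y axis of tin and the y axis of riser, either way round below 0.2 rad and horizontal distance between carton and tin below 0.012 m and z of carton in the frame of tin between 0.018 and 0.026 m and angle between the y axis of carton and the y axis of tin, either way round below 0.2 rad and horizontal distance between pot and carton below 0.012 m and z of pot in the frame of carton between 0.026 and 0.034 m and horizontal distance between glue and pot below 0.012 m and z of glue in the frame of pot between 0 and 0.008 m and contact force between glue and the fingers below 0.05 N and linear speed of glue below 0.03 m/s), for 0.2 s.
At the end, for the whole second after the job is handed in: Tin on the rectangular riser, carton on tin, pot on carton, glue stick on the floor of the pot: each within 12 mm of the centre of the one below, height within 4 mm, upright within 0.08 rad; tin square to riser and carton to tin within 0.2 rad, either way round; all at rest (horizontal distance between tin and riser below 0.012 m and z of tin in the frame of riser between 0.016 and 0.024 m and angle between each of tin, carton, pot, glue's own z axis and vertical below 0.08 rad and angle between the y axis of tin and the y axis of riser, either way round below 0.2 rad and horizontal distance between carton and tin below 0.012 m and z of carton in the frame of tin between 0.018 and 0.026 m and angle between the y axis of carton and the y axis of tin, either way round below 0.2 rad and horizontal distance between pot and carton below 0.012 m and z of pot in the frame of carton between 0.026 and 0.034 m and horizontal distance between glue and pot below 0.012 m and z of glue in the frame of pot between 0 and 0.008 m and linear speed of each of tin, carton, pot, glue below 0.02 m/s and angular speed of each of tin, carton, pot, glue below 0.2 rad/s); the robot touches nothing.
It fails at once if The ink jar is moved more than 15 mm (distance of ink from where it was at the start of the episode above 0.015 m).
It fails at once if The desk sharpener is moved more than 15 mm (distance of sharpener from where it was at the start of the episode above 0.015 m).
It also fails if it takes over 128 s, if anything falls off the work surface, if the arm or the gripper's body presses on something with over 40 N, if the wrist force passes 120 N, or if a joint passes its speed limit or range.

## Working session

There is one attempt and no reset: what is moved stays moved. The work goes in short steps, Python scripts to look and compute and a shell command to move; the robot and the scene stay as the last step left them, time stands still between calls to the robot, and variables do not carry over. Pictures are saved under pics/ and viewed, at most 14 in all, crops included, and the job is handed in when it is done.

```bash
ls; mkdir -p pics; python3 - <<'E'
from workcell import *
import cv2
s=read_state();print(s)
for c in("scene","top"):
    im=read_camera(c);cv2.imwrite(f"pics/{c}0.png",im[:,:,::-1]);m=camera_model(c);print(c,m)
    for t in("riser","round_riser","tin","carton","pot","glue","ink","sharpener"):
        print(t,[(d["score"],d["uv"],int(d["mask"].sum())) for d in regions_of(t,c)[:3]])
E
```

```text
pics
{'time': 0.0, 'q': array([-1.30399950e+00,  2.76590638e-01,  1.50609248e+00,  7.99366755e-06,
        1.36068289e+00, -1.20987060e-01]), 'dq': array([ 0.00087992,  0.0003386 , -0.00088043,  0.00058011, -0.00164551,
       -0.00097642]), 'tau': array([-1.08351564e-03, -4.04585516e+01, -2.37225312e+01,  7.02230819e-02,
        3.44376639e-02, -1.30750609e-04]), 'tool_pos': array([ 217.28859243, -531.77202876,  204.62341855]), 'ee_rot': array([-3.13983320e+00, -2.21787896e-04,  3.87782014e-01]), 'contact_force': array([-0.05593795, -0.68349457,  0.82767649]), 'wrist_torque': array([0.03159525, 0.02141302, 0.06644238]), 'gripper_force': 0.0, 'finger_gap': 0.997031579587606}
scene {'fx': 472.41490699097136, 'fy': 472.41490699097136, 'cx': 322.76739263189995, 'cy': 198.82940522923082, 'k1': -0.08518144870539647, 'extrinsics': array([[ 8.42195769e-01, -3.57167676e-01,  4.03902883e-01,
         9.64748108e+02],
       [ 5.39155932e-01,  5.63642385e-01, -6.25794009e-01,
        -7.05163559e+02],
       [-4.14339223e-03,  7.44807702e-01,  6.67266303e-01,
         7.99285682e+02],
       [
[... 516 characters left out ...]
92.98944015617386, 'k1': -0.013660788193407585, 'extrinsics': array([[ 2.29408772e-03,  9.88071887e-01, -1.53976243e-01,
         3.75028003e+02],
       [-9.99591610e-01, -2.12010488e-03, -2.84976876e-02,
        -1.01666602e+01],
       [-2.84842097e-02,  1.53978737e-01,  9.87663505e-01,
         1.00419199e+03],
       [ 0.00000000e+00,  0.00000000e+00,  0.00000000e+00,
         1.00000000e+00]])}
riser [(0.82, [484.4, 184.7], 2162)]
round_riser [(0.63, [271.2, 154.1], 1140)]
tin [(0.55, [179.3, 189.6], 1315)]
carton []
pot [(0.83, [383.0, 154.6], 488)]
glue [(0.53, [404.3, 228.7], 177)]
ink [(0.59, [337.8, 219.7], 282)]
sharpener [(0.91, [475.3, 255.1], 493), (0.43, [335.3, 222.6], 324)]
```

View pics/scene0.png

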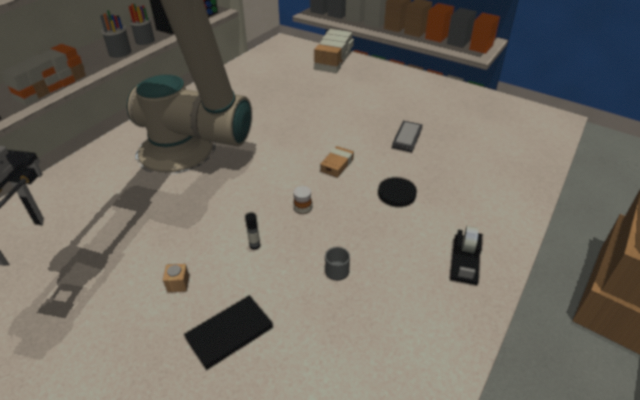

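View pics/top0.png

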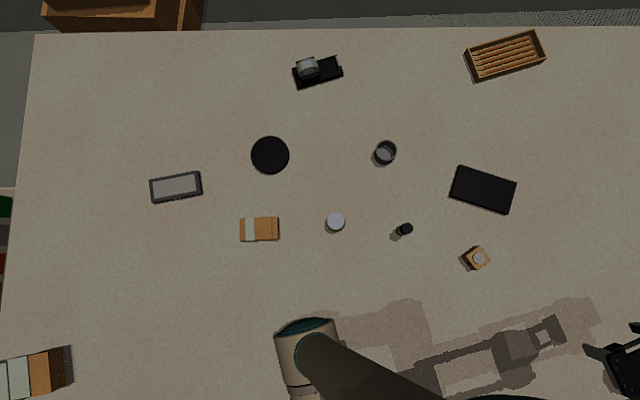

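The scene view shows the riser at (229,330), the tin at (407,136), the carton at (337,160), the pot at (337,263) and the glue at (252,230). The top view has them at (483,190), (176,187), (260,229), (385,152) and (404,229). The networks agree with this. Next I fit poses to the masks.

```bash
cat > h.py <<'E'
from workcell import *
import numpy as np, cv2
from scipy.optimize import minimize
DIM=dict(riser=(86,150,20),tin=(62,130,22),carton=(56,96,30),pot=(54,54,50),glue=(26,26,95),ink=(48,48,55),sharpener=(44,44,48),round_riser=(100,100,20))
ROUND=("pot","glue","ink","round_riser")
def proj(P,m):
    E=m["extrinsics"];c=(np.asarray(P,float)-E[:3,3])@E[:3,:3]
    s=np.stack([c[:,0],-c[:,1]],1)/-c[:,2:];s=s*(1+m["k1"]*(s**2).sum(1,keepdims=True))
    return s*[m["fx"],m["fy"]]+[m["cx"],m["cy"]]
def pts(t,x,y,yaw,z0=0):
    a,b,h=DIM[t]
    if t in ROUND:
        th=np.linspace(0,2*np.pi,32,False);B=np.c_[a/2*np.cos(th),a/2*np.sin(th)]
    else: B=np.array([[1,1],[1,-1],[-1,-1],[-1,1]])*[a/2,b/2]
    c,s=np.cos(yaw),np.sin(yaw);B=B@np.array([[c,s],[-s,c]])+[x,y]
    return np.r_[np.c_[B,np.full(len(B),z0)],np.c_[B,np.full(len(B),z0+h)]]
def ray(uv,m,z):
    from scipy.optimize import fsolve
    return fsolve(lambda p:proj([[p[0],p[1],z]],m)[0]-uv,[450,0])
S=4
def sil(P,m):
    im=np.zeros((400*S,640*S),np.uint8);q=(proj(P,m)+.5)*S-.5
    cv2.fillPoly(im,[np.round(cv2.convexHull(q.astype(np.float32))*16).astype(np.int32)],1,shift=4)
    return im
def fit(t,masks,z0=0,x0=None):
    "masks {cam:mask} -> x,y,yaw,IoUs"
    M={c:(camera_model(c),cv2.resize(k.astype(np.uint8),None,fx=S,fy=S,interpolation=cv2.INTER_NEAREST)) for c,k in masks.items()}
    def iou(p):
        r=[]
        for m,k in M.values():
            s=sil(pts(t,*p,z0),m);r.append((s&k).sum()/max(1,(s|k).sum()))
        return r
    if x0 is None:
        c=list(masks)[-1];v,u=np.nonzero(masks[c]);x0=ray([u.mean(),v.mean()],camera_model(c),z0+DIM[t][2]/2)
    best=None
    for y in ([0] if t in ROUND else np.arange(-1.4,1.5,.7)):
        X=np.array([x0[0],x0[1],y])
        r=minimize(lambda p:-sum(iou(p)),X,method="Nelder-Mead",options=dict(initial_simplex=X+np.array([[0,0,0],[15,0,0],[0,15,0],[0,0,.4]]),xatol=.1,fatol=1e-4,maxiter=150))
        if best is None or r.fun<best.fun:best=r
    return np.round(best.x,3),np.round(iou(best.x),2)
E
cat > loc.py <<'E'
from h import *
for c in("top","scene"):read_camera(c)
for t in("riser","tin","carton","pot","glue","ink","sharpener"):
    ms={}
    for c in("scene","top"):
        for k in range(3):
            d=regions_of(t,c)
            if d and d[0]["score"]>.4: ms[c]=d[0]["mask"];break
    print(t,list(ms),*fit(t,ms),[fit(t,{c:ms[c]}) for c in ms])
E
time python3 loc.py
```

```text
riser ['scene', 'top'] [ 5.38144e+02 -3.81414e+02 -3.32000e-01] [0.96 0.96] [(array([ 5.37915e+02, -3.82223e+02, -3.33000e-01]), array([0.97])), (array([ 5.38520e+02, -3.79801e+02, -3.28000e-01]), array([0.96]))]
tin ['scene', 'top'] [5.46967e+02 4.05551e+02 1.85000e-01] [0.93 0.93] [(array([5.47316e+02, 4.03879e+02, 1.91000e-01]), array([0.93])), (array([5.47027e+02, 4.06036e+02, 1.74000e-01]), array([0.93]))]
carton ['scene', 'top'] [4.39201e+02 1.82933e+02 5.90000e-02] [0.94 0.9 ] [(array([4.37628e+02, 1.83796e+02, 6.50000e-02]), array([0.95])), (array([4.40431e+02, 1.84432e+02, 7.40000e-02]), array([0.92]))]
pot ['scene', 'top'] [ 6.32029e+02 -1.34279e+02  5.20000e-01] [0.95 0.94] [(array([ 6.32319e+02, -1.35706e+02,  5.50000e-02]), array([0.96])), (array([ 6.32262e+02, -1.33534e+02,  3.68000e-01]), array([0.95]))]
glue ['scene', 'top'] [ 4.36160e+02 -1.73463e+02  3.06000e-01] [0.86 0.81] [(array([ 4.34619e+02, -1.74776e+02,  1.97000e-01]), array([0.95])), (array([ 4.37557e+02, -1.71674e+02,  3.71000e-01]), array([0.91]))]
ink ['scene', 'top'] [ 4.55684e+02 -7.17500e+00  4.45000e-01] [0.84 0.91] [(array([ 4.55785e+02, -1.07480e+01,  4.05000e-01]), array([0.86])), (array([456.564,  -6.418,   0.46 ]), array([0.92]))]
sharpener ['scene', 'top'] [ 367.95  -348.726   -0.948] [0.83 0.9 ] [(array([ 368.362, -351.827,    0.737]), array([0.86])), (array([ 368.657, -347.619,   -0.946]), array([0.91]))]
real	1m29.863s
user	1m1.239s
sys	0m23.555s
```

```bash
cat > go.py <<'E'
import sys,numpy as np
from workcell import read_state
from scipy.spatial.transform import Rotation as R
x,y,z,yaw=map(float,sys.argv[1:5]);s=read_state()
p=s["tool_pos"];r=R.from_euler("xyz",s["ee_rot"]);g=R.from_euler("xyz",[np.pi,0,yaw])
tw=np.degrees((r.inv()*g).as_rotvec());d=np.array([x,y,z])-p
print("t",round(s["time"],2),"pos",p.round(1),"rot",s["ee_rot"].round(3),"F",s["contact_force"].round(1),"gap",round(s["finger_gap"],3))
print("twist first",tw.round(1),"then lin",g.inv().apply(d).round(1),"| lin now",r.inv().apply(d).round(1))
E
python3 go.py 547 405 120 1.754
```

```text
t 1.7 pos [ 217.4 -532.3  205.5] rot [ 3.141 -0.     0.388] F [-0.2 -0.1  0.7] gap 1.0
twist first [  0.    0.  -78.3] then lin [861.6 494.8  85.5] | lin now [ 659.5 -743.2   85.4]
```

```bash
python3 -m jog '{"linear":[[0,0,0],[0,0,0],[0,0,0],[0,0,0],[0,0,0],[0,0,0],[0,0,0],[0,0,0]],"twist":[[0,0,-9.8],[0,0,-9.8],[0,0,-9.8],[0,0,-9.8],[0,0,-9.8],[0,0,-9.8],[0,0,-9.8],[0,0,-9.7]]}' 1 30
python3 -m jog '{"linear":[[0.043,0.025,0],[0.043,0.025,0],[0.043,0.025,0],[0.043,0.025,0],[0.043,0.025,0],[0.043,0.025,0],[0.043,0.025,0],[0.043,0.025,0],[0.043,0.025,0],[0.043,0.025,0]],"twist":[[0,0,0],[0,0,0],[0,0,0],[0,0,0],[0,0,0],[0,0,0],[0,0,0],[0,0,0],[0,0,0],[0,0,0]]}'
python3 -m jog '{"linear":[[0.043,0.025,0],[0.043,0.025,0],[0.043,0.025,0],[0.043,0.025,0],[0.043,0.025,0],[0.043,0.025,0.01],[0.043,0.025,0.015],[0.043,0.025,0.02],[0.043,0.025,0.02],[0,0,0]],"twist":[[0,0,0],[0,0,0],[0,0,0],[0,0,0],[0,0,0],[0,0,0],[0,0,0],[0,0,0],[0,0,0],[0,0,0]]}'
python3 go.py 547 405 60 1.754
```

```text
time: 2.7
tool_pos: [217.5, -532.3, 205.5]
ee_rot: [3.142, 0.0, 1.76]
contact_force: [-0.0, -0.1, 0.1]
finger_gap: 1.0
gripper_force: 0.0
time: 3.95
tool_pos: [385.2, -62.5, 205.8]
ee_rot: [3.14, 0.001, 1.754]
contact_force: [0.1, -0.4, -0.6]
finger_gap: 1.002
gripper_force: 0.0
time: 5.2
tool_pos: [535.0, 360.1, 137.6]
ee_rot: [-3.138, 0.0, 1.757]
contact_force: [-0.0, -0.1, 0.5]
finger_gap: 1.001
gripper_force: 0.0
t 5.2 pos [535.  360.1 137.6] rot [-3.138  0.     1.757] F [-0.  -0.1  0.5] gap 1.001
twist first [-0.2  0.   0.2] then lin [41.9 20.  77.6] | lin now [41.9 20.4 77.5]
```

```bash
python3 -m jog '{"linear":[[0.042,0.02,0.03],[0,0,0.04],[0,0,0.03],[0,0,0.02],[0,0,0.013],[0,0,0]],"twist":[[0,0,0],[0,0,0],[0,0,0],[0,0,0],[0,0,0],[0,0,0]]}'
python3 -m jog '{"linear":[[0,0,0],[0,0,0],[0,0,0],[0,0,0],[0,0,0],[0,0,0],[0,0,0],[0,0,0]],"twist":[[0,0,0],[0,0,0],[0,0,0],[0,0,0],[0,0,0],[0,0,0],[0,0,0],[0,0,0]]}' 0.3 30
python3 go.py 547 405 5 1.754
```

```text
time: 5.95
tool_pos: [547.0, 401.7, 7.2]
ee_rot: [-3.14, 0.001, 1.754]
contact_force: [0.6, 0.2, -0.8]
finger_gap: 1.001
gripper_force: 0.0
time: 6.95
tool_pos: [547.5, 402.7, 7.9]
ee_rot: [3.141, -0.0, 1.754]
contact_force: [-1.3, 0.0, 6.0]
finger_gap: 0.654
gripper_force: 30.0
t 6.95 pos [547.5 402.7   7.9] rot [ 3.141 -0.     1.754] F [-1.3  0.   6. ] gap 0.654
twist first [ 0. -0.  0.] then lin [ 2.3 -0.1  2.9] | lin now [ 2.3 -0.1  2.9]
```

```bash
python3 -m jog '{"linear":[[0,0,-0.01],[0,0,-0.025],[0,0,-0.04],[0,0,-0.045],[0,0,-0.02],[0,0,0],[0,0,0],[0,0,0],[0,0,0],[0,0,0]],"twist":[[0,0,0],[0,0,0],[0,0,0],[0,0,5.5],[0,0,6],[0,0,6],[0,0,6],[0,0,6],[0,0,0],[0,0,0]]}'
python3 go.py 537.2 -383.4 50 1.239
```

```text
time: 8.2
tool_pos: [547.0, 402.4, 147.0]
ee_rot: [-3.141, 0.001, 1.241]
contact_force: [-0.3, -0.3, -3.1]
finger_gap: 0.655
gripper_force: 30.0
t 8.2 pos [547.  402.4 147. ] rot [-3.141e+00  1.000e-03  1.241e+00] F [-0.3 -0.3 -3.1] gap 0.655
twist first [-0.   0.   0.1] then lin [-746.2  246.7   97. ] | lin now [-746.6  245.3   97.4]
```

```bash
python3 -m jog '{"linear":[[-0.02,0.0066,0],[-0.03,0.0099,0],[-0.04,0.0132,0],[-0.04,0.0132,0],[-0.04,0.0132,0],[-0.04,0.0132,0],[-0.04,0.0132,0],[-0.04,0.0132,0],[-0.04,0.0132,0],[-0.04,0.0132,0]],"twist":[[0,0,0],[0,0,0],[0,0,0],[0,0,0],[0,0,0],[0,0,0],[0,0,0],[0,0,0],[0,0,0],[0,0,0]]}'
python3 -m jog '{"linear":[[-0.04,0.0132,0],[-0.04,0.0132,0],[-0.04,0.0132,0],[-0.04,0.0132,0],[-0.04,0.0132,0],[-0.04,0.0132,0],[-0.04,0.0132,0],[-0.04,0.0132,0],[-0.036,0.0119,0],[-0.02,0.0066,0]],"twist":[[0,0,0],[0,0,0],[0,0,0],[0,0,0],[0,0,0],[0,0,0],[0,0,0],[0,0,0],[0,0,0],[0,0,0]]}'
python3 -m jog '{"linear":[[0,0,0.03],[0,0,0.03],[0,0,0.02],[0,0,0],[0,0,0],[0,0,0]],"twist":[[0,0,0],[0,0,0],[0,0,0],[0,0,0],[0,0,0],[0,0,0]]}'
python3 go.py 537.2 -383.4 28.5 1.239
```

```text
time: 9.45
tool_pos: [541.3, 10.5, 147.7]
ee_rot: [3.141, 0.001, 1.24]
contact_force: [0.5, 0.4, -2.3]
finger_gap: 0.657
gripper_force: 30.0
time: 10.7
tool_pos: [535.9, -385.2, 147.4]
ee_rot: [-3.141, 0.001, 1.238]
contact_force: [0.2, -0.2, -2.8]
finger_gap: 0.658
gripper_force: 30.0
time: 11.45
tool_pos: [538.1, -383.4, 69.0]
ee_rot: [3.139, 0.001, 1.24]
contact_force: [0.4, -2.0, -2.9]
finger_gap: 0.657
gripper_force: 30.0
t 11.45 pos [ 538.1 -383.4   69. ] rot [3.139e+00 1.000e-03 1.240e+00] F [ 0.4 -2.  -2.9] gap 0.657
twist first [0.1 0.1 0. ] then lin [-0.3 -0.9 40.5] | lin now [-0.2 -1.  40.5]
```

Over the riser with the tin about 40 mm up. I'll lower it, release, and lift clear.

```bash
python3 -m jog '{"linear":[[0,0,0.02],[0,0,0.012],[0,0,0.006],[0,0,0.0015],[0,0,0],[0,0,0]],"twist":[[0,0,0],[0,0,0],[0,0,0],[0,0,0],[0,0,0],[0,0,0]]}'
python3 go.py 537.2 -383.4 28 1.239
```

```text
time: 12.2
tool_pos: [537.9, -383.3, 28.5]
ee_rot: [3.14, 0.001, 1.24]
contact_force: [0.2, 1.1, -1.7]
finger_gap: 0.654
gripper_force: 30.0
t 12.2 pos [ 537.9 -383.3   28.5] rot [3.14e+00 1.00e-03 1.24e+00] F [ 0.2  1.1 -1.7] gap 0.654
twist first [0.1 0.  0. ] then lin [-0.3 -0.6  0.5] | lin now [-0.3 -0.6  0.5]
```

```bash
python3 -m jog '{"linear":[[0,0,0.001],[0,0,0],[0,0,0]],"twist":[[0,0,0],[0,0,0],[0,0,0]]}'
python3 -m jog '{"linear":[[0,0,0],[0,0,0],[0,0,0],[0,0,0],[0,0,0],[0,0,-0.03],[0,0,-0.05],[0,0,-0.05],[0,0,0],[0,0,0]],"twist":[[0,0,0],[0,0,0],[0,0,0],[0,0,0],[0,0,0],[0,0,0],[0,0,0],[0,0,0],[0,0,-7.5],[0,0,-7.5]]}' 1
python3 -m jog '{"linear":[[0,0,0],[0,0,0],[0,0,0]],"twist":[[0,0,-7.7],[0,0,0],[0,0,0]]}'
python3 go.py 439.5 184 60 1.636
```

```text
time: 12.58
tool_pos: [537.9, -383.3, 27.9]
ee_rot: [3.14, 0.001, 1.24]
contact_force: [-0.2, -0.1, 4.6]
finger_gap: 0.658
gripper_force: 30.0
time: 13.82
tool_pos: [537.8, -383.2, 158.2]
ee_rot: [3.14, 0.001, 1.506]
contact_force: [-0.7, -0.6, -0.2]
finger_gap: 0.997
gripper_force: 0.0
time: 14.2
tool_pos: [537.5, -382.9, 156.9]
ee_rot: [-3.142, -0.0, 1.634]
contact_force: [0.4, 0.3, -0.1]
finger_gap: 1.0
gripper_force: 0.0
t 14.2 pos [ 537.5 -382.9  156.9] rot [-3.142 -0.     1.634] F [ 0.4  0.3 -0.1] gap 1.0
twist first [-0.  -0.  -0.1] then lin [572.1 -60.8  96.9] | lin now [571.9 -62.   96.9]
```

```bash
python3 -m jog '{"linear":[[0.032,-0.0034,0],[0.06,-0.0064,0],[0.06,-0.0064,0],[0.06,-0.0064,0],[0.06,-0.0064,0],[0.06,-0.0064,0],[0.06,-0.0064,0],[0.06,-0.0064,0],[0.06,-0.0064,0],[0.06,-0.0064,0]],"twist":[[0,0,0],[0,0,0],[0,0,0],[0,0,0],[0,0,0],[0,0,0],[0,0,0],[0,0,0],[0,0,0],[0,0,0]]}'
cat > chk.py <<'E'
import sys
from h import *
t=sys.argv[1];z0=float(sys.argv[2]);ms={}
cs=sys.argv[4:] or ("scene","top")
for c in cs:
    im=read_camera(c)
    cv2.imwrite(f"pics/{sys.argv[3]}_{c}.png",im[:,:,::-1])
    for k in range(3):
        d=regions_of(t,c)
        if d and d[0]["score"]>.4: ms[c]=d[0]["mask"];break
for c in ms: print(c,*fit(t,{c:ms[c]},z0))
if len(ms)>1: print("both",*fit(t,ms,z0))
E
python3 chk.py tin 20 tin
```

```text
time: 15.45
tool_pos: [439.2, 185.8, 157.3]
ee_rot: [3.14, -0.0, 1.634]
contact_force: [1.1, 0.0, 0.4]
finger_gap: 1.002
gripper_force: 0.0
scene [ 5.39038e+02 -3.80962e+02 -3.38000e-01] [0.94]
top [ 5.38573e+02 -3.79779e+02 -3.12000e-01] [0.92]
both [ 5.38630e+02 -3.80956e+02 -3.12000e-01] [0.94 0.91]
```

```bash
python3 - <<'E'
import cv2
a=cv2.imread("pics/tin_scene.png")[230:390,130:370];b=cv2.imread("pics/tin_top.png")[120:280,400:640]
cv2.imwrite("pics/tin_c.png",cv2.resize(cv2.hconcat([a,b]),(800,267),interpolation=cv2.INTER_CUBIC))
E
python3 go.py 439.5 184 60 1.636
```

```text
t 15.65 pos [439.2 184.6 157. ] rot [3.141e+00 1.000e-03 1.638e+00] F [-0.1  0.5  0. ] gap 1.001
twist first [0.  0.  0.1] then lin [-0.6  0.3 97. ] | lin now [-0.5  0.2 97. ]
```

View pics/tin_c.png

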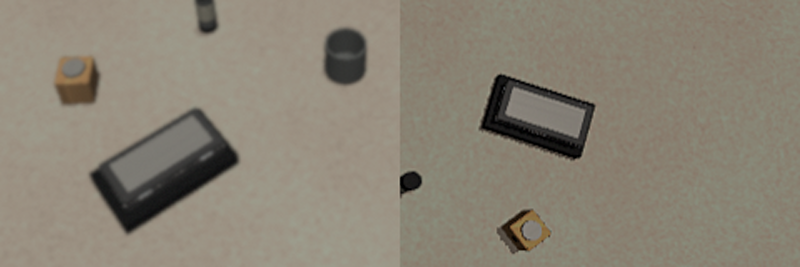

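The tin sits centred and square on the riser (crops at (165,168) and (540,115)), with the fit within 1 mm. Next is the carton.

```bash
python3 -m jog '{"linear":[[0,0,0.05],[0,0,0.05],[0,0,0.03],[0,0,0.015],[0,0,0.003],[0,0,0]],"twist":[[0,0,0],[0,0,0],[0,0,0],[0,0,0],[0,0,0],[0,0,0]]}'
python3 -m jog '{"linear":[[0,0,0],[0,0,0],[0,0,0],[0,0,0],[0,0,0],[0,0,0],[0,0,0],[0,0,0]],"twist":[[0,0,0],[0,0,0],[0,0,0],[0,0,0],[0,0,0],[0,0,0],[0,0,0],[0,0,0]]}' 0.3 25
python3 -m jog '{"linear":[[0,0,-0.01],[0,0,-0.025],[0,0,-0.04],[0,0,-0.045],[0,0,-0.04],[0,0,0],[0,0,0],[0,0,0]],"twist":[[0,0,0],[0,0,0],[0,0,0],[0,0,5.4],[0,0,5.4],[0,0,5.5],[0,0,5.5],[0,0,0]]}'
python3 go.py 538.4 -381.7 70 1.25
```

```text
time: 16.4
tool_pos: [440.3, 182.9, 9.3]
ee_rot: [3.141, 0.0, 1.634]
contact_force: [0.5, 0.3, 0.2]
finger_gap: 1.0
gripper_force: 0.0
time: 17.4
tool_pos: [439.3, 184.0, 9.1]
ee_rot: [-3.141, -0.0, 1.636]
contact_force: [-1.6, 0.8, 5.5]
finger_gap: 0.594
gripper_force: 25.0
time: 18.4
tool_pos: [439.6, 183.8, 169.2]
ee_rot: [3.141, -0.0, 1.256]
contact_force: [0.0, 0.3, -1.4]
finger_gap: 0.594
gripper_force: 25.0
t 18.4 pos [439.6 183.8 169.2] rot [ 3.141 -0.     1.256] F [ 0.   0.3 -1.4] gap 0.594
twist first [ 0.  -0.   0.4] then lin [-505.5  272.    99.2] | lin now [-507.2  268.8   99.3]
```

```bash
python3 -m jog '{"linear":[[-0.02,0.0108,0],[-0.03,0.0162,0],[-0.045,0.0242,0],[-0.045,0.0242,0],[-0.045,0.0242,0],[-0.045,0.0242,0],[-0.045,0.0242,0],[-0.045,0.0242,0],[-0.045,0.0242,0],[-0.045,0.0242,0]],"twist":[[0,0,0.4],[0,0,0],[0,0,0],[0,0,0],[0,0,0],[0,0,0],[0,0,0],[0,0,0],[0,0,0],[0,0,0]]}'
python3 -m jog '{"linear":[[-0.045,0.0242,0],[-0.03,0.0162,0],[-0.02,0.011,0],[0,0,0.03],[0,0,0.03],[0,0,0.03],[0,0,0],[0,0,0]],"twist":[[0,0,0],[0,0,0],[0,0,0],[0,0,0],[0,0,0],[0,0,0],[0,0,0],[0,0,0]]}'
python3 go.py 538.6 -380.9 51.2 1.25
```

```text
time: 19.65
tool_pos: [519.0, -276.7, 168.7]
ee_rot: [-3.142, -0.0, 1.25]
contact_force: [0.4, 1.1, -1.3]
finger_gap: 0.592
gripper_force: 25.0
time: 20.65
tool_pos: [538.2, -381.8, 79.9]
ee_rot: [3.14, 0.001, 1.249]
contact_force: [0.9, 0.6, -1.0]
finger_gap: 0.596
gripper_force: 25.0
t 20.65 pos [ 538.2 -381.8   79.9] rot [3.140e+00 1.000e-03 1.249e+00] F [ 0.9  0.6 -1. ] gap 0.596
twist first [ 0.1  0.  -0.1] then lin [ 1.   0.1 28.7] | lin now [ 1.   0.1 28.7]
```

```bash
python3 -m jog '{"linear":[[0.001,0,0.015],[0,0,0.009],[0,0,0.004],[0,0,0.001],[0,0,0],[0,0,0]],"twist":[[0,0,0],[0,0,0],[0,0,0],[0,0,0],[0,0,0],[0,0,0]]}'
python3 go.py 538.6 -380.9 51 1.25
```

```text
time: 21.4
tool_pos: [537.3, -379.8, 51.1]
ee_rot: [-3.141, -0.0, 1.248]
contact_force: [-2.3, 1.8, 5.0]
finger_gap: 0.591
gripper_force: 25.0
t 21.4 pos [ 537.3 -379.8   51.1] rot [-3.141 -0.     1.248] F [-2.3  1.8  5. ] gap 0.591
twist first [-0.1 -0.  -0.1] then lin [-0.7  1.5  0.1] | lin now [-0.7  1.6  0.1]
```

```bash
python3 -m jog '{"linear":[[0,0,0],[0,0,0],[0,0,0],[0,0,0],[0,0,0],[0,0,-0.03],[0,0,-0.05],[0,0,-0.04],[0,0,0],[0,0,0]],"twist":[[0,0,0],[0,0,0],[0,0,0],[0,0,0],[0,0,0],[0,0,0],[0,0,0],[0,0,0],[0,0,0],[0,0,0]]}' 1
python3 go.py 632 -134.5 70 1.25
```

```text
time: 22.65
tool_pos: [537.4, -379.8, 169.1]
ee_rot: [-3.14, -0.001, 1.248]
contact_force: [0.4, -0.1, 0.1]
finger_gap: 1.001
gripper_force: 0.0
t 22.65 pos [ 537.4 -379.8  169.1] rot [-3.140e+00 -1.000e-03  1.248e+00] F [ 0.4 -0.1  0.1] gap 1.001
twist first [-0.1 -0.  -0.1] then lin [262.7  12.5  99.1] | lin now [262.6  12.1  99.2]
```

```bash
python3 -m jog '{"linear":[[0.03,0.0014,0],[0.05,0.0024,0],[0.05,0.0024,0],[0.05,0.0024,0],[0.05,0.0024,0],[0.033,0.0015,0],[0,0,0],[0,0,0]],"twist":[[0,0,0],[0,0,0],[0,0,0],[0,0,0],[0,0,0],[0,0,0],[0,0,0],[0,0,0]]}'
python3 chk.py carton 42 car
python3 - <<'E'
import cv2
a=cv2.imread("pics/car_scene.png")[210:390,130:400];b=cv2.imread("pics/car_top.png")[100:280,370:640]
cv2.imwrite("pics/car_c.png",cv2.resize(cv2.hconcat([a,b]),(800,267),interpolation=cv2.INTER_CUBIC))
E
python3 go.py 632 -134.5 70 1.25
```

```text
time: 23.65
tool_pos: [632.1, -135.3, 168.5]
ee_rot: [-3.139, 0.001, 1.248]
contact_force: [0.5, -0.2, -0.2]
finger_gap: 0.997
gripper_force: 0.0
scene [ 5.36732e+02 -3.80730e+02 -3.37000e-01] [0.95]
top [ 5.3752e+02 -3.7965e+02 -2.6700e-01] [0.85]
both [ 5.36856e+02 -3.80734e+02 -3.38000e-01] [0.95 0.84]
t 23.85 pos [ 632.6 -136.1  169.6] rot [-3.141  0.     1.247] F [-0.1 -1.2 -0.7] gap 1.002
twist first [-0.   0.  -0.2] then lin [ 1.3 -1.1 99.6] | lin now [ 1.4 -1.  99.6]
```

View pics/car_c.png

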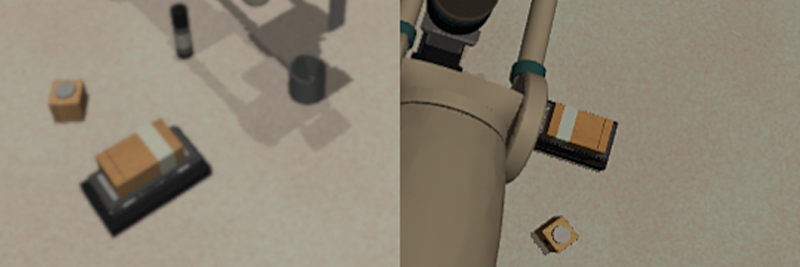

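The carton lies square on the tin (scene crop (140,160)), fitted at about (537, -380.5). Next is the pot.

```bash
python3 -m jog '{"linear":[[0.001,-0.001,0.05],[0,0,0.05],[0,0,0.03],[0,0,0.015],[0,0,0.004],[0,0,0]],"twist":[[0,0,0],[0,0,0],[0,0,0],[0,0,0],[0,0,0],[0,0,0]]}'
python3 -m jog '{"linear":[[0,0,0],[0,0,0],[0,0,0],[0,0,0],[0,0,0],[0,0,0],[0,0,0],[0,0,0]],"twist":[[0,0,0],[0,0,0],[0,0,0],[0,0,0],[0,0,0],[0,0,0],[0,0,0],[0,0,0]]}' 0.3 15
python3 -m jog '{"linear":[[0,0,-0.01],[0,0,-0.025],[0,0,-0.04],[0,0,-0.05],[0,0,-0.04],[0,0,0],[0,0,0]],"twist":[[0,0,0],[0,0,0],[0,0,0],[0,0,0],[0,0,0],[0,0,0],[0,0,0]]}'
python3 go.py 537.2 -380.5 110 1.25
```

```text
time: 24.6
tool_pos: [633.3, -134.1, 22.0]
ee_rot: [3.14, 0.0, 1.248]
contact_force: [-0.5, 0.7, 0.3]
finger_gap: 1.001
gripper_force: 0.0
time: 25.6
tool_pos: [632.5, -133.6, 21.1]
ee_rot: [3.141, 0.0, 1.248]
contact_force: [-0.6, 0.1, 1.9]
finger_gap: 0.565
gripper_force: 15.0
time: 26.48
tool_pos: [631.6, -133.3, 185.0]
ee_rot: [-3.14, 0.0, 1.248]
contact_force: [0.7, -0.6, -0.7]
finger_gap: 0.568
gripper_force: 15.0
t 26.48 pos [ 631.6 -133.3  185. ] rot [-3.14   0.     1.248] F [ 0.7 -0.6 -0.7] gap 0.568
twist first [-0.1  0.  -0.1] then lin [-264.3  -11.6   75. ] | lin now [-264.4  -11.    75. ]
```

```bash
python3 -m jog '{"linear":[[-0.025,-0.001,0],[-0.04,-0.0018,0],[-0.045,-0.002,0],[-0.045,-0.002,0],[-0.045,-0.002,0],[-0.04,-0.0018,0],[-0.024,-0.001,0],[0,0,0.04],[0,0,0.03],[0,0,0]],"twist":[[0,0,0],[0,0,0],[0,0,0],[0,0,0],[0,0,0],[0,0,0],[0,0,0],[0,0,0],[0,0,0],[0,0,0]]}'
python3 -m jog '{"linear":[[0,0,0]],"twist":[[0,0,0]]}'
python3 go.py 537.2 -380.5 93.5 1.25
```

```text
time: 27.72
tool_pos: [535.8, -378.0, 112.2]
ee_rot: [-3.134, -0.004, 1.249]
contact_force: [-0.8, -0.2, 0.1]
finger_gap: 0.567
gripper_force: 15.0
time: 27.85
tool_pos: [538.4, -380.2, 116.5]
ee_rot: [3.141, 0.0, 1.249]
contact_force: [1.0, -0.6, -0.8]
finger_gap: 0.569
gripper_force: 15.0
t 27.85 pos [ 538.4 -380.2  116.5] rot [3.141 0.    1.249] F [ 1.  -0.6 -0.8] gap 0.569
twist first [ 0.   0.  -0.1] then lin [-0.7 -1.  23. ] | lin now [-0.7 -1.  23. ]
```

```bash
python3 -m jog '{"linear":[[0,-0.001,0.01],[0,0,0.007],[0,0,0.004],[0,0,0.001],[0,0,0],[0,0,0]],"twist":[[0,0,0],[0,0,0],[0,0,0],[0,0,0],[0,0,0],[0,0,0]]}'
python3 go.py 537.2 -380.5 93.5 1.25
```

```text
time: 28.6
tool_pos: [537.0, -380.1, 94.2]
ee_rot: [3.141, 0.0, 1.248]
contact_force: [0.2, 0.5, -0.9]
finger_gap: 0.57
gripper_force: 15.0
t 28.6 pos [ 537.  -380.1   94.2] rot [3.141 0.    1.248] F [ 0.2  0.5 -0.9] gap 0.57
twist first [ 0.   0.  -0.1] then lin [-0.3  0.3  0.7] | lin now [-0.3  0.3  0.7]
```

```bash
python3 -m jog '{"linear":[[0,0,0.001],[0,0,0.0003],[0,0,0],[0,0,0]],"twist":[[0,0,0],[0,0,0],[0,0,0],[0,0,0]]}'
```

```text
time: 29.1
tool_pos: [537.0, -380.1, 93.1]
ee_rot: [3.141, 0.0, 1.248]
contact_force: [-0.2, 0.2, 2.3]
finger_gap: 0.569
gripper_force: 15.0
```

```bash
python3 -m jog '{"linear":[[0,0,0],[0,0,0],[0,0,0],[0,0,0],[0,0,0],[0,0,-0.02],[0,0,-0.04],[0,0,-0.05],[0,0,0],[0,0,0]],"twist":[[0,0,0],[0,0,0],[0,0,0],[0,0,0],[0,0,0],[0,0,0],[0,0,0],[0,0,0],[0,0,0],[0,0,0]]}' 1
python3 go.py 436 -173.3 62 1.25
```

```text
time: 30.35
tool_pos: [536.5, -379.6, 202.2]
ee_rot: [-3.141, -0.0, 1.248]
contact_force: [-0.6, 0.6, -0.3]
finger_gap: 0.998
gripper_force: 0.0
t 30.35 pos [ 536.5 -379.6  202.2] rot [-3.141 -0.     1.248] F [-0.6  0.6 -0.3] gap 0.998
twist first [-0.  -0.  -0.1] then lin [ 164.1 -160.4  140.2] | lin now [ 163.8 -160.6  140.3]
```

```bash
python3 -m jog '{"linear":[[0.02,-0.02,0],[0.035,-0.034,0],[0.035,-0.034,0],[0.035,-0.034,0],[0.025,-0.025,0],[0.014,-0.0135,0],[0,0,0],[0,0,0]],"twist":[[0,0,0],[0,0,0],[0,0,0],[0,0,0],[0,0,0],[0,0,0],[0,0,0],[0,0,0]]}'
python3 chk.py pot 72 pot
python3 chk.py glue 0 glue scene
python3 - <<'E'
import cv2
a=cv2.imread("pics/pot_scene.png")[190:370,130:400];b=cv2.imread("pics/pot_top.png")[100:280,370:640]
cv2.imwrite("pics/pot_c.png",cv2.resize(cv2.hconcat([a,b]),(800,267),interpolation=cv2.INTER_CUBIC))
E
python3 go.py 436 -173.3 62 1.25
```

```text
time: 31.35
tool_pos: [437.4, -174.6, 202.4]
ee_rot: [3.141, 0.001, 1.248]
contact_force: [0.6, -0.4, 0.7]
finger_gap: 0.999
gripper_force: 0.0
scene [ 5.36773e+02 -3.82220e+02 -1.03000e-01] [0.97]
scene [ 4.32265e+02 -1.74332e+02  1.40000e-01] [0.81]
t 31.75 pos [ 436.7 -173.9  202.6] rot [-3.142  0.     1.248] F [-0.2 -0.4  0.3] gap 1.0
twist first [-0.   0.  -0.1] then lin [  0.3  -0.9 140.6] | lin now [  0.3  -0.9 140.6]
```

View pics/pot_c.png

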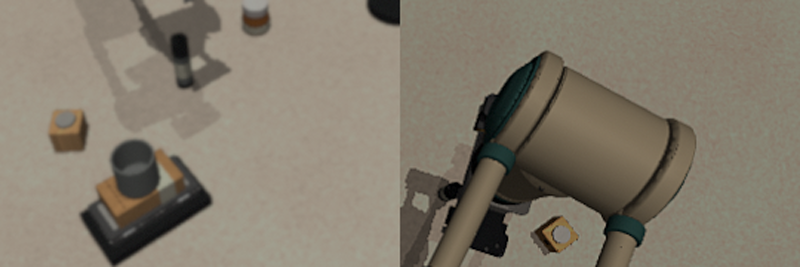

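The pot stands on the carton (scene crop (135,168)). Its fit is about 2 mm from centre, so it passes. Next I grip the glue by its cap.

```bash
python3 -m jog '{"linear":[[0,-0.001,0.05],[0,0,0.04],[0,0,0.03],[0,0,0.015],[0,0,0.005],[0,0,0]],"twist":[[0,0,0],[0,0,0],[0,0,0],[0,0,0],[0,0,0],[0,0,0]]}'
python3 -m jog '{"linear":[[0,0,0],[0,0,0],[0,0,0],[0,0,0],[0,0,0],[0,0,0],[0,0,0],[0,0,0],[0,0,0],[0,0,0]],"twist":[[0,0,0],[0,0,0],[0,0,0],[0,0,0],[0,0,0],[0,0,0],[0,0,0],[0,0,0],[0,0,0],[0,0,0]]}' 0.1 12
python3 -m jog '{"linear":[[0,0,-0.01],[0,0,-0.025],[0,0,-0.04],[0,0,-0.05],[0,0,-0.05],[0,0,-0.01],[0,0,0],[0,0,0]],"twist":[[0,0,0],[0,0,0],[0,0,0],[0,0,0],[0,0,0],[0,0,0],[0,0,0],[0,0,0]]}'
python3 chk.py glue 185 glue2 scene
python3 go.py 537 -381 200 1.25
```

```text
time: 32.5
tool_pos: [435.9, -173.4, 62.8]
ee_rot: [3.141, 0.0, 1.248]
contact_force: [0.4, -0.2, 1.5]
finger_gap: 0.998
gripper_force: 0.0
time: 33.75
tool_pos: [435.6, -173.2, 62.6]
ee_rot: [3.142, 0.0, 1.248]
contact_force: [-0.0, 0.8, -0.3]
finger_gap: 0.275
gripper_force: 12.0
time: 34.75
tool_pos: [434.5, -172.6, 245.9]
ee_rot: [-3.138, -0.001, 1.248]
contact_force: [0.2, -0.3, -0.8]
finger_gap: 0.275
gripper_force: 12.0
t 34.95 pos [ 435.1 -172.9  246.4] rot [-3.139 -0.     1.248] F [-0.1  0.5 -1.1] gap 0.273
twist first [-0.1 -0.  -0.1] then lin [-165.4  162.4   46.4] | lin now [-165.1  162.8   45.9]
```

```bash
python3 -m jog '{"linear":[[-0.015,0.0147,0],[-0.03,0.0295,0],[-0.03,0.0295,0],[-0.03,0.0295,0],[-0.03,0.0295,0],[-0.02,0.0196,0],[-0.01,0.0099,0],[0,0,0],[0,0,0],[0,0,0]],"twist":[[0,0,0],[0,0,0],[0,0,0],[0,0,0],[0,0,0],[0,0,0],[0,0,0],[0,0,0],[0,0,0],[0,0,0]]}'
python3 -m jog '{"linear":[[0,0,0.02],[0,0,0.02],[0,0,0],[0,0,0]],"twist":[[0,0,0],[0,0,0],[0,0,0],[0,0,0]]}'
python3 chk.py glue 143 glue3 scene
python3 -c "
import cv2
a=cv2.imread('pics/glue3_scene.png')[150:350,130:400]
cv2.imwrite('pics/glue3c.png',cv2.resize(a,(675,500),interpolation=cv2.INTER_CUBIC))"
python3 go.py 537 -381 139 1.25
```

```text
time: 36.2
tool_pos: [536.9, -380.1, 248.2]
ee_rot: [3.141, 0.0, 1.249]
contact_force: [-0.1, 0.3, -0.8]
finger_gap: 0.273
gripper_force: 12.0
time: 36.7
tool_pos: [537.5, -381.0, 208.8]
ee_rot: [3.14, 0.001, 1.249]
contact_force: [0.6, -0.6, -0.1]
finger_gap: 0.276
gripper_force: 12.0
scene [ 5.37448e+02 -3.82678e+02  1.71000e-01] [0.55]
t 36.8 pos [ 537.6 -381.3  209. ] rot [3.140e+00 1.000e-03 1.248e+00] F [-0.5 -0.5 -1.3] gap 0.275
twist first [ 0.1  0.1 -0.1] then lin [ 0.1 -0.7 70. ] | lin now [ 0.2 -0.8 70. ]
```

View pics/glue3c.png

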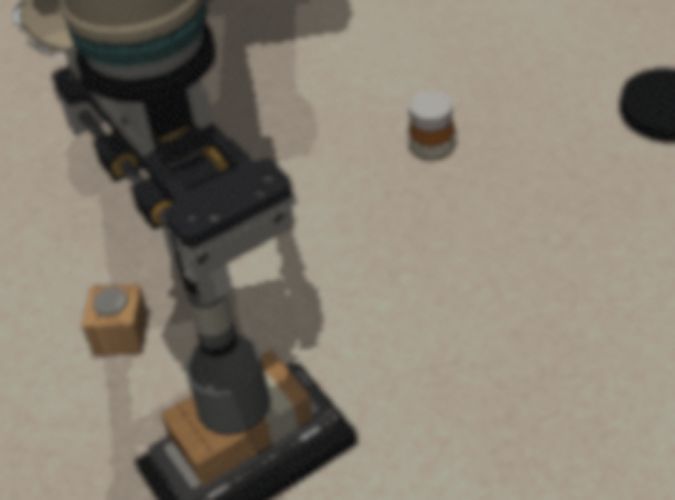

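```bash
python3 - <<'E'
from h import *
m=camera_model("scene")
im=cv2.resize(cv2.imread("pics/glue3_scene.png")[250:350,180:280],(600,600),interpolation=cv2.INTER_CUBIC)
th=np.linspace(0,6.28,60)
for r,z,c in((13,146,(0,255,0)),(27,122,(0,0,255)),(13,160,(0,255,255)),(13,185,(255,255,0))):
    q=(proj(np.c_[537+r*np.cos(th),-381+r*np.sin(th),0*th+z],m)-[180,250])*6
    cv2.polylines(im,[q.astype(int)],True,c,1)
cv2.imwrite("pics/g4.png",im)
E
```

```text
(no output)
```

View pics/g4.png

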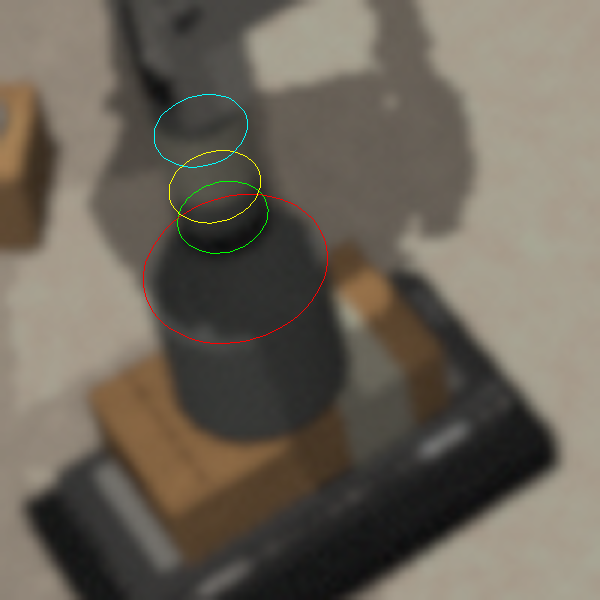

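The glue foot hangs over the pot mouth: the green outline matches the foot, and the pot is at most 2–3 mm from its predicted outline, against 11 mm of clearance. I'll lower it.

```bash
python3 -m jog '{"linear":[[0,0,0.02],[0,0,0.02],[0,0,0.015],[0,0,0.008],[0,0,0.004],[0,0,0.0015],[0,0,0],[0,0,0]],"twist":[[0,0,0],[0,0,0],[0,0,0],[0,0,0],[0,0,0],[0,0,0],[0,0,0],[0,0,0]]}'
python3 go.py 537 -381 138.7 1.25
```

```text
time: 37.8
tool_pos: [537.4, -381.3, 139.6]
ee_rot: [3.141, 0.0, 1.248]
contact_force: [0.3, 0.1, -1.0]
finger_gap: 0.272
gripper_force: 12.0
t 37.8 pos [ 537.4 -381.3  139.6] rot [3.141 0.    1.248] F [ 0.3  0.1 -1. ] gap 0.272
twist first [ 0.   0.  -0.1] then lin [ 0.2 -0.5  0.9] | lin now [ 0.2 -0.5  0.9]
```

```bash
python3 -m jog '{"linear":[[0,0,0.0007],[0,0,0.0004],[0,0,0],[0,0,0]],"twist":[[0,0,0],[0,0,0],[0,0,0],[0,0,0]]}'
```

```text
time: 38.3
tool_pos: [537.3, -381.2, 138.6]
ee_rot: [3.141, 0.0, 1.248]
contact_force: [0.2, 1.0, 3.7]
finger_gap: 0.271
gripper_force: 12.0
```

Contact felt, so I release and rise straight up. Then I move aside so the cameras have a clear view.

```bash
python3 -m jog '{"linear":[[0,0,0],[0,0,0],[0,0,0],[0,0,0],[0,0,0],[0,0,0],[0,0,-0.02],[0,0,-0.04],[0,0,-0.04],[0,0,-0.02]],"twist":[[0,0,0],[0,0,0],[0,0,0],[0,0,0],[0,0,0],[0,0,0],[0,0,0],[0,0,0],[0,0,0],[0,0,0]]}' 1
python3 -m jog '{"linear":[[0.03,-0.01,0],[0.05,-0.02,0],[0.05,-0.02,0],[0.05,-0.02,0],[0.05,-0.02,0],[0.05,-0.02,0],[0.05,-0.02,0],[0.02,0,0],[0,0,0],[0,0,0]],"twist":[[0,0,0],[0,0,0],[0,0,0],[0,0,0],[0,0,0],[0,0,0],[0,0,0],[0,0,0],[0,0,0],[0,0,0]]}'
python3 chk.py pot 72 fin; python3 - <<'E'
import cv2
a=cv2.imread("pics/fin_scene.png")[190:370,130:400];b=cv2.imread("pics/fin_top.png")[100:280,370:640]
cv2.imwrite("pics/fin_c.png",cv2.resize(cv2.hconcat([a,b]),(800,267),interpolation=cv2.INTER_CUBIC))
E
```

```text
time: 39.55
tool_pos: [537.9, -381.7, 261.0]
ee_rot: [3.138, 0.002, 1.248]
contact_force: [0.6, 0.8, -0.0]
finger_gap: 0.998
gripper_force: 0.0
time: 40.8
tool_pos: [524.7, -8.7, 258.0]
ee_rot: [3.142, 0.001, 1.248]
contact_force: [0.1, -0.1, -0.3]
finger_gap: 1.0
gripper_force: 0.0
scene [ 5.37571e+02 -3.83256e+02 -5.50000e-02] [0.68]
top [ 5.36736e+02 -3.80131e+02  6.40000e-02] [0.54]
both [ 5.36877e+02 -3.81949e+02  1.27000e-01] [0.67 0.52]
```

View pics/fin_c.png

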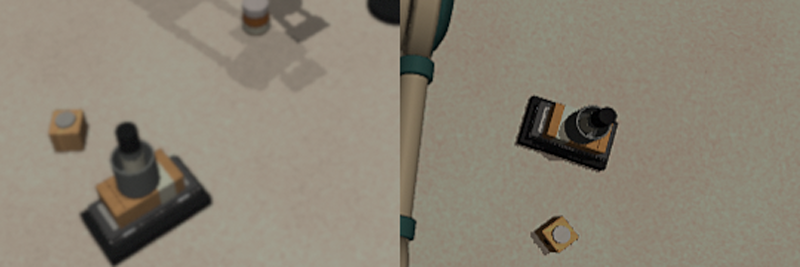

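The tower is complete: the glue stands upright in the pot (scene crop (127,140)), everything is centred, and the bystanders are untouched. I'm handing in.

```bash
python3 -c "
from workcell import *
print(finish_job())"
```

```text
the job is handed in; nothing more can be done
None
```

The tower stands complete on the rectangular riser (tin, carton, pot, then the upright glue stick), every piece looked centred in the last pictures with the ink jar and sharpener untouched, and I handed the job in after about 41 s; no verdict was returned.

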